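Shim a column cartridge in its cradle

TASK

The column cartridge clamped in the cradle's front lane (the lane farthest from the robot, with the steel stop) leaves a gap of unknown size at the stop. Find by gentle trial which of the three steel spacers slides in snugly, the thickest that goes in without being forced, and leave that one standing upright in the gap, in line with the cartridge, fully down on the cradle floor, and the other two standing on their tray. Never press hard on a cartridge (35 N is too much), do not tip a spacer over, and leave the bottle, vial and beaker alone.

Things in the scene. Friction and masses are not known exactly. Their poses are not given: they have to be found in the camera images.
- gap (a point): Foot of the gap in the front lane (farthest from the robot, with a steel stop): on the cradle floor (10 mm above the bench), at the stop's face, mid-lane. x across the lane, +y from the stop to the cartridge's end block, z up. The gap is 11.3, 14.3 or 17.3 mm: the right spacer has 1.3 mm play, the next thicker is 1.7 mm too thick, a thinner one has 4.3 mm play or more.
- post (a point): Top of the stop's post, on its face, 67 mm above point gap; same axes. The rigid steel stop is 40 mm wide and 36 mm high above the floor, level with the end block's top; the post, 14 mm wide (x), with the same face, rises 31 mm higher from its middle: a spacer held just above the end block can be pushed to -y against the post and slid down along it.
- lane_end (a point): Where the front lane's cartridge meets the end bar: on the cradle's floor, 120 mm along +y from point gap. Same axes.
- cradle: Aluminium base plate 185 x 185 mm, 10 mm thick, fixed to the bench, with three parallel lanes for cartridges at x = 0 (front lane), -50 and -100 mm, an end bar at its +y side (top 40 mm above the bench) and a steel strap over each tube (top 46 mm above the bench, like the end blocks). Origin: bench level, right below point gap, same axes; the plate spans x -148 to 38, y -30 to 155 mm.
- cartridge_a: Column cartridge, clamped and immovable: steel tube 25 mm thick, at each end a light grey end block (34 wide, 36 high, 14 mm long). Three alike (a, b, c), 103 to 109 mm long; which letter is how long is not known. Origin: underside of the end that meets the end bar; it runs from there along the cradle's -y. The one with its origin at point lane_end is in the front lane, the others are spares.
- cartridge_b: As cartridge_a.
- cartridge_c: As cartridge_a.
- spacer_thin: The thinnest spacer: upright steel plate 10 mm thick (y) throughout, foot part 34 mm wide (x) and 36 high, above it a grip tab 28 mm wide (x) and 42 high (in all 78 mm), 90 g give or take a third. Origin: centre of the underside, z up. The three stand some 60 mm apart along the tray in any order. Grip the tab across its 28 mm, about 62 mm above the foot, to clear post and end blocks.
- spacer_mid: The middle spacer: upright steel plate 13 mm thick (y) throughout, foot part 34 mm wide (x) and 36 high, above it a grip tab 28 mm wide (x) and 42 high (in all 78 mm), 117 g give or take a third. Origin: centre of the underside, z up. The three stand some 60 mm apart along the tray in any order. Grip the tab across its 28 mm, about 62 mm above the foot, to clear post and end blocks.
- spacer_thick: The thickest spacer: upright steel plate 16 mm thick (y) throughout, foot part 34 mm wide (x) and 36 high, above it a grip tab 28 mm wide (x) and 42 high (in all 78 mm), 144 g give or take a third. Origin: centre of the underside, z up. The three stand some 60 mm apart along the tray in any order. Grip the tab across its 28 mm, about 62 mm above the foot, to clear post and end blocks.
- tray: Dark grey plastic tray for the spacers, fixed: 110 (x) by 210 mm (y), rim 10 mm high, 4 mm walls, floor 4 mm above the bench. Origin: centre of the underside.
- buffer: Bystander: clear plastic buffer bottle, 68 mm thick, 150 mm high. Origin: centre of the underside.
- vial: Bystander: small glass vial, 24 mm thick, 40 mm high. Origin: centre of the underside.
- beaker: Bystander: small glass beaker, 60 mm wide, 70 mm high. Origin: centre of the underside.
There are look-alikes about, which are no part of the job. Leave any pink look-alike of the spacer_mid alone.

How it is judged:
At the end, for the whole second after the job is handed in: The thickest spacer that fits stands in the front lane's gap, foot within 3 mm of the cradle floor, within 9 mm of mid-lane, square to the stop within 0.2 rad; the other two stand on the tray (within its outline, no higher than its rim); all upright within 0.15 rad and at rest (((((x of cartridge_a_c1 in the frame of gap between -0.01 and 0.01 m and y of cartridge_a_c1 in the frame of gap between 0.0168 and 0.0198 m) or (x of cartridge_b_c1 in the frame of gap between -0.01 and 0.01 m and y of cartridge_b_c1 in the frame of gap between 0.0168 and 0.0198 m) or (x of cartridge_c_c1 in the frame of gap between -0.01 and 0.01 m and y of cartridge_c_c1 in the frame of gap between 0.0168 and 0.0198 m)) and z of spacer_thin in the frame of gap between -0.003 and 0.003 m and x of spacer_thin in the frame of gap between -0.009 and 0.009 m and y of spacer_thin in the frame of gap between 0.002 and 0.016 m and angle between the y axis of spacer_thin and the y axis of gap, either way round below 0.2 rad and z of each of spacer_mid, spacer_thick in the frame of tray below 0.012 m and x of spacer_mid in the frame of tray between -0.055 and 0.055 m and y of spacer_mid in the frame of tray between -0.105 and 0.105 m and x of spacer_thick in the frame of tray between -0.055 and 0.055 m and y of spacer_thick in the frame of tray between -0.105 and 0.105 m) or (((x of cartridge_a_c1 in the frame of gap between -0.01 and 0.01 m and y of cartridge_a_c1 in the frame of gap between 0.0198 and 0.0228 m) or (x of cartridge_b_c1 in the frame of gap between -0.01 and 0.01 m and y of cartridge_b_c1 in the frame of gap between 0.0198 and 0.0228 m) or (x of cartridge_c_c1 in the frame of gap between -0.01 and 0.01 m and y of cartridge_c_c1 in the frame of gap between 0.0198 and 0.0228 m)) and z of spacer_mid in the frame of gap between -0.003 and 0.003 m and x of spacer_mid in the frame of gap between -0.009 and 0.009 m and y of spacer_mid in the frame of gap between 0.002 and 0.016 m and angle between the y axis of spacer_mid and the y axis of gap, either way round below 0.2 rad and z of each of spacer_thin, spacer_thick in the frame of tray below 0.012 m and x of spacer_thin in the frame of tray between -0.055 and 0.055 m and y of spacer_thin in the frame of tray between -0.105 and 0.105 m and x of spacer_thick in the frame of tray between -0.055 and 0.055 m and y of spacer_thick in the frame of tray between -0.105 and 0.105 m) or (((x of cartridge_a_c1 in the frame of gap between -0.01 and 0.01 m and y of cartridge_a_c1 in the frame of gap between 0.0228 and 0.0258 m) or (x of cartridge_b_c1 in the frame of gap between -0.01 and 0.01 m and y of cartridge_b_c1 in the frame of gap between 0.0228 and 0.0258 m) or (x of cartridge_c_c1 in the frame of gap between -0.01 and 0.01 m and y of cartridge_c_c1 in the frame of gap between 0.0228 and 0.0258 m)) and z of spacer_thick in the frame of gap between -0.003 and 0.003 m and x of spacer_thick in the frame of gap between -0.009 and 0.009 m and y of spacer_thick in the frame of gap between 0.002 and 0.016 m and angle between the y axis of spacer_thick and the y axis of gap, either way round below 0.2 rad and z of each of spacer_thin, spacer_mid in the frame of tray below 0.012 m and x of spacer_thin in the frame of tray between -0.055 and 0.055 m and y of spacer_thin in the frame of tray between -0.105 and 0.105 m and x of spacer_mid in the frame of tray between -0.055 and 0.055 m and y of spacer_mid in the frame of tray between -0.105 and 0.105 m)) and angle between each of spacer_thin, spacer_mid, spacer_thick's own z axis and vertical below 0.15 rad and linear speed of each of spacer_thin, spacer_mid, spacer_thick below 0.02 m/s); the robot touches nothing.
It fails at once if a cartridge is pressed or pushed with more than 35 N (contact force between anything else and cartridge_a above 35 N or contact force between anything else and cartridge_b above 35 N or contact force between anything else and cartridge_c above 35 N).
It fails at once if the buffer bottle, the vial or the beaker is shifted by more than 20 mm or tipped over (distance of any of buffer, vial, beaker from where it was at the start of the episode above 0.02 m or angle between any of buffer, vial, beaker's own z axis and vertical above 0.4 rad).
It fails at once if a spacer is tipped over (angle between any of spacer_thin, spacer_mid, spacer_thick's own z axis and vertical above 0.9 rad).
It also fails if it takes over 72 s, if anything falls off the work surface, if the arm or the gripper's body presses on something with over 40 N, if the wrist force passes 120 N, or if a joint passes its speed limit or range.

ROBOT

A 6-joint arm with a two-finger parallel gripper is mounted at the origin on the work surface. World frame = base frame: x ahead of the robot, y to its left, z up, the work surface at z = 0. Lengths are in m, angles in rad, forces in N, time in s.
With the tool pointing down it reaches from about 0.3 to 0.875 m from the base axis. Payload 6.4 kg.
Tool frame: the origin (TCP) lies at the very end of the fingers, on their centre line; the grasp point (between the pads) lies 19 mm behind it; z points along the fingers, y is the line along which they close (so a half turn about z gives the same grasp; the last joint's range is limited). The gripper opens to 85 mm and grips with 20 to 120 N. Pads are 22 mm wide; open, the fingers measure 114 mm over their backs; the gripper's body (76 mm by 85 mm) begins 54 mm behind the grasp point. The pads swing forward as they close: fully open they stand 13 mm farther back than shut.
Start: joints at [0.995, 0.181, 1.607, -0, 1.354, -0.206], TCP at [0.208, 0.536, 0.231] pointing down, gripper open.
Joint ranges: [-2.99, 2.99], [-0.89, 2.07], [0.3, 2.58], [-1.14, 4.28], [0, 2.63], [-3.12, 3.12]. Speed limits (rad/s): [2.57, 2.57, 3.01, 3.14, 3.14, 3.14].

INTERFACE

Orientations are given as a unit quaternion [w, x, y, z].
In Python, from bench import ctrl gives the robot as it stands.
- The arm moves only by the tool jog_arm, never from a script. Its argument "series" is a list that holds one entry, the list of rows, each a list of 7 numbers: the shift along the tool's x, y, z in mm, then the turn, a rotation vector about the tool's x, y, z in rad, then the finger opening in mm, from 0 to 85.4. In form: [[[tx, ty, tz, rx, ry, rz, gripper], ...]]. A call has exactly 10 rows; each row shifts and turns the commanded pose from where the row before left it, along the tool's axes as they then stand; what a row does not reach is not made up. A row lasts 1/10 s, in which the tool goes at most 50 mm and 8.59 degrees, less where a joint would pass 70% of its speed; a pose out of reach is approached as far as the arm can. A call with a gripper value outside its range is refused whole. The fingers move at their own pace and stop on an object; the grip force is fixed at half the most. Time passes only in rows, so rows that do not move let the fingers close, or fill a call up. It gives the time, the measured TCP pose, the force, the opening and the grip force at its end, in the units of the state.
- ctrl.get_obs(): the state, without advancing time (a new reading comes with each control period).
- ctrl.camera(name): name is "scene" or "top" or "wrist"; returns a dict with "frame" (384x512x3 uint8, blue, green, red), "z_map" (384x512 float32, m along the optical axis (not along the pixel's ray), 0 where there is no reading), "fx", "fy", "cx", "cy" (pixels), "k1" (the pictures are not rectified: a ray, as slopes to the right and down, at radius r is drawn at 1 + k1 r^2 times it, then the intrinsics apply), "xyz" and "rotation" of the camera in the world. Camera axes: x right, y down, z forward; pixel columns grow to the right and rows downward; lengths in m; the calibration is good to about 2 mm. A picture is of the moment at which its call begins.
- ctrl.hand_in(): hands the job in; it is judged then, once.
The state is a dict: "time_s": time; "q": joint angles; "dq": joint speeds; "joint_efforts": joint torques, N m; "eef_pos": TCP position; "eef_rot": TCP orientation; "wrist_force": force on the tool from outside, world axes, zero at the start; "torque": the same for the moment, N m; "opening": opening from 0.0 (shut) to 1.0 (fully open); "grasp_force": force on a finger pad.
Only numpy, scipy, OpenCV 4.12 (cv2) and the standard library are available. Lean on these libraries where they do the work, as an engineer would, in place of code of your own. Each camera call takes 0.05 s, during which the arm holds its last target. There are 200 camera calls.

## Working session

There is one attempt and no reset: what is moved stays moved. The work goes in short steps, Python scripts to look and compute and a tool call to move; the robot and the scene stay as the last step left them, time stands still between calls to the robot, and variables do not carry over. Pictures are saved under pics/ and viewed, at most 10 in all, crops included, and the job is handed in when it is done.

Besides the shell and the picture viewer there is one more tool, called as name(argument=value, ...) on one line, values as JSON. jog_arm: Moves the arm, as the interface text tells. Its arguments: {"type":"object","properties":{"series":{"type":"array"}},"required":["series"]}

```bash
mkdir -p pics; ls; python3 - <<'E'
from bench import ctrl
import cv2,numpy as np
o=ctrl.get_obs();print({k:np.round(v,3) for k,v in o.items()})
for n in("scene","top"):
    c=ctrl.camera(n);cv2.imwrite(f"pics/{n}0.png",c["frame"]);np.savez(f"{n}0.npz",**c)
    print(n,{k:np.round(c[k],4).tolist() for k in("fx","fy","cx","cy","k1","xyz","rotation")})
E
```

```text
pics
{'time_s': np.float64(0.0), 'q': array([ 0.995,  0.182,  1.608, -0.   ,  1.354, -0.206]), 'dq': array([ 0.001,  0.001,  0.   , -0.001,  0.002,  0.002]), 'joint_efforts': array([-0.0000e+00, -4.4487e+01, -3.5134e+01, -0.0000e+00,  9.0000e-03,
        0.0000e+00]), 'eef_pos': array([0.207, 0.536, 0.23 ]), 'eef_rot': array([-0.   ,  0.184,  0.983, -0.001]), 'wrist_force': array([-0.954,  0.02 ,  0.273]), 'torque': array([-0.066,  0.006,  0.01 ]), 'grasp_force': np.float64(0.0), 'opening': np.float64(0.999)}
scene {'fx': 481.6056, 'fy': 481.6056, 'cx': 253.9537, 'cy': 186.2095, 'k1': 0.0621, 'xyz': [1.2992, 0.5677, 0.8541], 'rotation': [-0.1762, 0.3949, 0.8123, -0.3913]}
top {'fx': 392.0095, 'fy': 392.0095, 'cx': 258.3994, 'cy': 192.6093, 'k1': -0.1375, 'xyz': [0.471, -0.0243, 1.3228], 'rotation': [-0.0166, 0.7173, -0.6959, 0.0304]}
```

View pics/scene0.png

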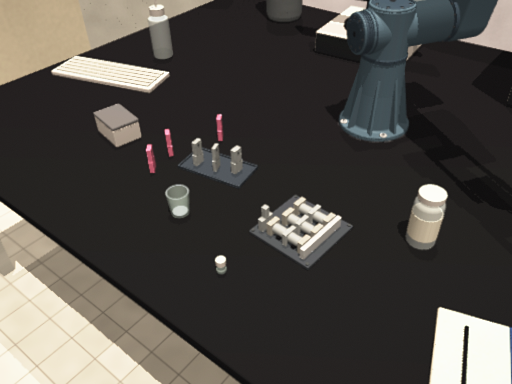

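View pics/top0.png

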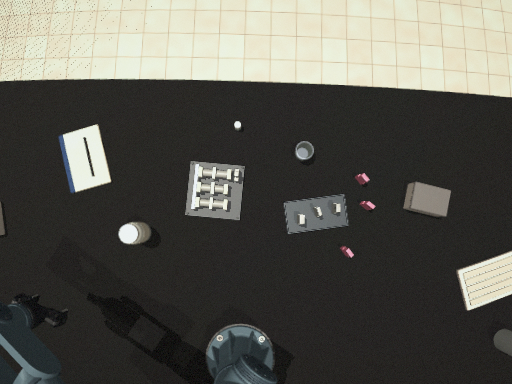

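The scene view shows the cradle at about (300,228) and the tray at (218,163), with three grey spacers and three pink look-alikes. In the top view the cradle spans (186-244,162-220), with the front lane at row 174 and the stop at (237,175). The tray is at (317,213) with spacers near (302,219), (319,211) and (337,208). The vial is at (238,126) and the beaker at (304,152).

```bash
cat > h.py <<'E'
import numpy as np,cv2
from scipy.spatial.transform import Rotation as R
def rot(q): return R.from_quat(np.r_[q[1:],q[0]]).as_matrix()
def slopes(c,u,v):
    a=np.stack([(np.asarray(u,float)-c["cx"])/c["fx"],(np.asarray(v,float)-c["cy"])/c["fy"]],-1);s=a.copy()
    for _ in range(8): s=a/(1+c["k1"]*(s**2).sum(-1,keepdims=True))
    return np.concatenate([s,np.ones(s.shape[:-1]+(1,))],-1)
def cloud(c):
    v,u=np.mgrid[:384,:512]
    return (slopes(c,u,v)*np.asarray(c["z_map"])[...,None])@rot(c["rotation"]).T+c["xyz"]
def plane(c,u,v,z):
    d=slopes(c,u,v)@rot(c["rotation"]).T
    return c["xyz"]+d*((z-c["xyz"][2])/d[...,2])[...,None]
def load(n): return {k:(v if v.ndim else v.item()) for k,v in np.load(n).items()}
E
python3 - <<'E'
from h import *
from bench import ctrl
c=load("top0.npz");P=cloud(c);z=P[...,2]
sub=(slice(120,260),slice(110,400))
m=np.zeros(z.shape,np.uint8)
for lo,hi in((.02,.055),(.06,.2)):
    m[:]=0;m[sub]=((z>lo)&(z<hi)&(c["z_map"]>0))[sub]
    n,l,st,ce=cv2.connectedComponentsWithStats(m)
    for i in range(1,n):
        if st[i,4]>5:
            p=P[l==i];print(lo,ce[i].round(1),st[i,4],p.mean(0).round(4),p[:,2].max().round(3), p.min(0).round(3),p.max(0).round(3))
for n,p in dict(cr=[(190,162),(244,165),(241,220),(186,216)],tr=[(284,203),(345,195),(348,226),(287,234)]).items():
    p=np.array(p);print(n,plane(c,p[:,0],p[:,1],.01).round(4).tolist())
w=ctrl.camera("wrist");cv2.imwrite("pics/w0.png",w["frame"])
print({k:np.round(w[k],4).tolist() for k in("fx","fy","cx","cy","k1","xyz","rotation")})
o=ctrl.get_obs();T=rot(o["eef_rot"]);print((T.T@(w["xyz"]-o["eef_pos"])).round(4),(T.T@rot(w["rotation"])).round(3))
g=cv2.resize(c["frame"][150:245,175:360],None,fx=4,fy=4,interpolation=cv2.INTER_CUBIC);cv2.imwrite("pics/crop.png",g)
E
```

```text
0.02 [237.2 124.2] 44 [0.7831 0.0291 0.0386] 0.047 [0.772 0.02  0.027] [0.795 0.04  0.047]
0.02 [306.2 147.7] 59 [ 0.7119 -0.2031  0.038 ] 0.055 [ 0.681 -0.218  0.021] [ 0.725 -0.173  0.055]
0.02 [298.9 156.5] 15 [ 0.6814 -0.1791  0.0378] 0.051 [ 0.671 -0.199  0.026] [ 0.701 -0.167  0.051]
0.02 [209.8 187.3] 1061 [0.5694 0.1119 0.0395] 0.053 [0.499 0.044 0.02 ] [0.646 0.172 0.053]
0.02 [237.1 170.1] 16 [0.6285 0.0239 0.0425] 0.051 [0.624 0.018 0.025] [0.632 0.031 0.051]
0.02 [359.9 178.5] 34 [ 0.615  -0.3866  0.0356] 0.054 [ 0.6   -0.398  0.022] [ 0.63  -0.377  0.054]
0.02 [236.  178.8] 25 [0.5998 0.0265 0.0422] 0.053 [0.594 0.02  0.02 ] [0.608 0.033 0.053]
0.02 [365.  204.7] 31 [ 0.5277 -0.4048  0.037 ] 0.052 [ 0.514 -0.422  0.02 ] [ 0.54  -0.395  0.052]
0.02 [333.5 207.8] 17 [ 0.5145 -0.2987  0.0354] 0.054 [ 0.497 -0.306  0.025] [ 0.53  -0.296  0.054]
0.02 [315.8 211. ] 19 [ 0.502 -0.239  0.039] 0.054 [ 0.486 -0.246  0.022] [ 0.519 -0.233  0.054]
0.02 [299.1 219. ] 19 [ 0.4742 -0.1841  0.0402] 0.045 [ 0.458 -0.195  0.033] [ 0.491 -0.18   0.045]
0.02 [146.3 230.8] 46 [0.4199 0.3165 
[... 792 characters left out ...]
0.086 [ 0.461 -0.195  0.069] [ 0.487 -0.179  0.086]
0.06 [132.4 232.9] 475 [0.4155 0.3341 0.1319] 0.154 [0.382 0.308 0.06 ] [0.446 0.373 0.154]
0.06 [349.  252.2] 41 [ 0.372  -0.3438  0.0748] 0.082 [ 0.36  -0.357  0.061] [ 0.384 -0.332  0.082]
cr [[0.6553, 0.1854, 0.01], [0.6506, 0.0025, 0.01], [0.4654, 0.0066, 0.01], [0.4729, 0.1913, 0.01]]
tr [[0.5265, -0.1358, 0.01], [0.5598, -0.3429, 0.01], [0.4551, -0.3551, 0.01], [0.423, -0.1485, 0.01]]
{'fx': 275.4173, 'fy': 275.4173, 'cx': 256.9367, 'cy': 193.2381, 'k1': -0.0322, 'xyz': [0.13, 0.5649, 0.3736], 'rotation': [0.1335, 0.814, 0.558, 0.0911]}
[ 0.0829 -0.0011 -0.143 ] [[ 0.001 -0.948 -0.319]
 [ 1.     0.001  0.001]
 [-0.001 -0.319  0.948]]
```

View pics/crop.png

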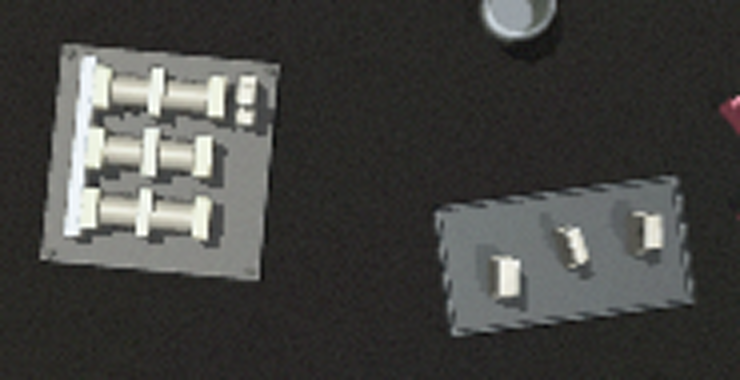

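The crop shows the thick, thin and mid spacers at (507,277), (572,247) and (650,232). The gap is at about (232,92), between the end block at (215,95) and the stop at (247,98). I'll move to look down at the gap with the wrist camera.

```bash
cat >> h.py <<'E'
def rows(T,d,n,dyaw=0,step=.145):
    """world shift d (mm) in n rows, world yaw dyaw spread at step/row; prints tool-frame rows"""
    h=0
    for i in range(n):
        Ri=R.from_rotvec([0,0,h]).as_matrix()@T
        s=Ri.T@(np.asarray(d,float)/n)
        r=np.clip(dyaw-h,-step,step);h+=r
        print([round(float(x),1) for x in s],round(float(-r),3))
E
python3 -c "
from h import *
from bench import ctrl
o=ctrl.get_obs();T=rot(o['eef_rot']);d=np.array([.607,-.05,.15])*1e3-o['eef_pos']*1e3
rows(T,[d[0],d[1],d[2]],20,-1.227)"
```

```text
[-29.2, -20.1, 4.0] 0.145
[-31.8, -15.7, 4.0] 0.145
[-33.7, -10.9, 4.0] 0.145
[-35.0, -5.9, 4.0] 0.145
[-35.4, -0.8, 4.0] 0.145
[-35.2, 4.3, 4.0] 0.145
[-34.2, 9.4, 4.0] 0.145
[-32.5, 14.2, 4.0] 0.145
[-30.1, 18.8, 4.0] 0.067
[-28.8, 20.7, 4.0] -0.0
[-28.8, 20.7, 4.0] -0.0
[-28.8, 20.7, 4.0] -0.0
[-28.8, 20.7, 4.0] -0.0
[-28.8, 20.7, 4.0] -0.0
[-28.8, 20.7, 4.0] -0.0
[-28.8, 20.7, 4.0] -0.0
[-28.8, 20.7, 4.0] -0.0
[-28.8, 20.7, 4.0] -0.0
[-28.8, 20.7, 4.0] -0.0
[-28.8, 20.7, 4.0] -0.0
```

jog_arm(series=[[[-29.2, -20.1, 0, 0, 0, 0.145, 60], [-31.8, -15.7, 0, 0, 0, 0.145, 60], [-33.7, -10.9, 0, 0, 0, 0.145, 60], [-35, -5.9, 0, 0, 0, 0.145, 60], [-35.4, -0.8, 0, 0, 0, 0.145, 60], [-35.2, 4.3, 0, 0, 0, 0.145, 60], [-34.2, 9.4, 0, 0, 0, 0.145, 60], [-32.5, 14.2, 0, 0, 0, 0.145, 60], [-30.1, 18.8, 0, 0, 0, 0.067, 60], [-28.8, 20.7, 0, 0, 0, 0, 60]]])

```text
time_s: 1.15
eef_pos: [0.408, 0.2418, 0.2312]
eef_rot: [-0.0, 0.717, 0.697, -0.0]
wrist_force: [-0.4, 1.0, -0.4]
opening: 0.696
grasp_force: 0.0
```

jog_arm(series=[[[-28.8, 20.7, 8, 0, 0, 0, 60], [-28.8, 20.7, 8, 0, 0, 0, 60], [-28.8, 20.7, 8, 0, 0, 0, 60], [-28.8, 20.7, 8, 0, 0, 0, 60], [-28.8, 20.7, 8, 0, 0, 0, 60], [-28.8, 20.7, 8, 0, 0, 0, 60], [-28.8, 20.7, 8, 0, 0, 0, 60], [-28.8, 20.7, 8, 0, 0, 0, 60], [-28.8, 20.7, 8, 0, 0, 0, 60], [-28.8, 20.7, 8, 0, 0, 0, 60]]])

```text
time_s: 2.15
eef_pos: [0.6074, -0.0514, 0.1506]
eef_rot: [-0.0, 0.716, 0.698, -0.0]
wrist_force: [0.4, 0.4, -0.0]
opening: 0.703
grasp_force: 0.0
```

```bash
cat > look.py <<'E'
import sys
from h import *
from bench import ctrl
def look(n):
    c=ctrl.camera("wrist");np.savez(n+".npz",**c);cv2.imwrite(f"pics/{n}.png",c["frame"])
    o=ctrl.get_obs();T=rot(o["eef_rot"])
    print("t",o["time_s"].round(2),"tcp",o["eef_pos"].round(4),"zax",T[:,2].round(3),"heading",np.arctan2(T[1,0],T[0,0]).round(3),"F",np.round(o["wrist_force"],1),"op",o["opening"].round(3),"grip",o["grasp_force"].round(1))
    return c
if __name__=="__main__": look(sys.argv[1])
E
python3 look.py w1
```

```text
Traceback (most recent call last):
  File "look.py", line 9, in <module>
    if __name__=="__main__": look(sys.argv[1])
                             ~~~~^^^^^^^^^^^^^
  File "look.py", line 7, in look
    print("t",o["time_s"].round(2),"tcp",o["eef_pos"].round(4),"zax",T[:,2].round(3),"heading",np.arctan2(T[1,0],T[0,0]).round(3),"F",np.round(o["wrist_force"],1),"op",o["opening"].round(3),"grip",o["grasp_force"].round(1))
              ^^^^^^^^^^^^^^^^^
AttributeError: 'float' object has no attribute 'round'
```

View pics/w1.png

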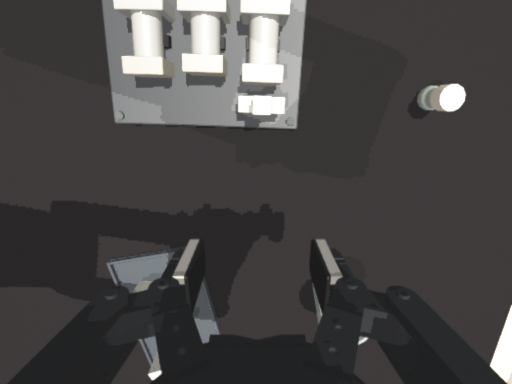

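The wrist view shows the front lane's end block at (263,73) and the stop with its post at (262,104). The gap between them is at about row 87, and the plate's -y edge at row 125.

```bash
sed -i 's/o\["time_s"\].round(2)/round(o["time_s"],2)/; s/o\["opening"\].round(3)/round(float(o["opening"]),3)/; s/o\["grasp_force"\].round(1)/round(float(o["grasp_force"]),1)/' look.py
python3 - <<'E'
from h import *
c=load("w1.npz");g=cv2.cvtColor(c["frame"],cv2.COLOR_BGR2GRAY).astype(float)
print(g[60:130,[242,246,250,262,276,280]].astype(int).T.tolist())
def cross(col,r0,r1,lev):
    p=g[r0:r1,col]; i=np.where((p[:-1]-lev)*(p[1:]-lev)<0)[0]
    return [r0+k+(p[k]-lev)/(p[k]-p[k+1]) for k in i]
for col in (244,247,250,275,278,281):
    x=cross(col,72,116,130);print(col,[(round(float(r),2),plane(c,np.array(col),np.array(r),.046)[:2].round(4).tolist()) for r in x])
# x extent of block / stop
for row in (72,76,100,104,108):
    p=g[row,225:300];i=np.where((p[:-1]-120)*(p[1:]-120)<0)[0]+225.5
    print(row,[(float(k),plane(c,np.array(k),np.array(row),.046 if row!=999 else .077)[:2].round(4).tolist()) for k in i])
# plate corners & edge line at z=.01
for col in (130,160,200,240,280,295):
    p=g[114:135,col];k=np.argmin(np.diff(p));print(col,114.5+k,plane(c,np.array(col),np.array(114.5+k),.01)[:2].round(4))
for row in (20,40,90,115):
    p=g[row,285:310];k=np.argmin(np.diff(p));print('R',row,285.5+k,plane(c,np.array(285.5+k),np.array(row),.01)[:2].round(4))
P=cloud(c);print(P[100:108:2,[244,280]].round(4).tolist(),P[104,258:268:3].round(4).tolist())
E
```

```text
[[163, 163, 165, 183, 220, 232, 234, 235, 236, 237, 238, 236, 233, 231, 229, 232, 234, 235, 236, 236, 221, 160, 113, 104, 104, 104, 104, 104, 104, 105, 104, 104, 112, 160, 173, 203, 254, 255, 255, 255, 255, 255, 255, 255, 255, 255, 255, 255, 255, 254, 254, 254, 187, 96, 83, 82, 82, 82, 82, 83, 99, 147, 151, 152, 152, 147, 110, 64, 42, 52], [109, 109, 124, 221, 255, 255, 255, 255, 255, 255, 255, 255, 255, 255, 255, 255, 255, 255, 255, 255, 254, 212, 130, 115, 108, 105, 104, 105, 105, 104, 103, 90, 93, 139, 150, 174, 253, 255, 255, 255, 255, 255, 255, 255, 255, 255, 255, 255, 255, 255, 255, 254, 211, 120, 103, 87, 85, 83, 83, 83, 83, 83, 83, 83, 82, 81, 71, 53, 35, 33], [196, 196, 200, 236, 254, 255, 255, 255, 255, 255, 255, 255, 255, 255, 255, 255, 255, 255, 255, 255, 254, 217, 131, 115, 108, 105, 104, 105, 104, 104, 102, 89, 83, 83, 90, 162, 253, 255, 255, 255, 253, 251, 250, 250, 248, 221, 211, 211, 213, 211, 210, 211, 176, 116, 107, 107, 103, 86, 83, 83, 83, 83, 83, 83, 82, 81, 75, 60, 38, 34], [255, 255, 255, 255, 254, 255, 255, 255, 255, 255, 255, 255, 255, 255, 255, 255, 255, 25
[... 1412 characters left out ...]
04 [(297.5, [0.6433, 0.0268])]
108 [(235.5, [0.5899, 0.0248]), (236.5, [0.5908, 0.0248]), (297.5, [0.6434, 0.0235])]
130 122.5 [0.48   0.0133]
160 123.5 [0.5104 0.0113]
200 125.5 [0.5506 0.0081]
240 126.5 [0.5909 0.006 ]
280 127.5 [0.6311 0.004 ]
295 128.5 [0.6463 0.0027]
R 20 304.5 [0.6535 0.0995]
R 40 303.5 [0.6529 0.083 ]
R 90 298.5 [0.6491 0.0393]
R 115 297.5 [0.6485 0.0158]
[[[0.5975, 0.0312, 0.0464], [0.6281, 0.0304, 0.0477]], [[0.5976, 0.0295, 0.0484], [0.6282, 0.0288, 0.0465]], [[0.5974, 0.0279, 0.0465], [0.6281, 0.0271, 0.0477]], [[0.5974, 0.0263, 0.0471], [0.6282, 0.0255, 0.0468]]] [[0.6093, 0.0279, 0.0791], [0.6116, 0.0278, 0.077], [0.6138, 0.0278, 0.0775], [0.616, 0.0277, 0.078]]
```

The gap measures about 13.9 px × 0.8 mm ≈ 11.1 mm at block-top height, so 11.3 mm and the thin spacer. 14.3 mm would be about 18 px. The cradle yaw is about -0.062 and the gap point is near (0.6125, 0.0345). Next I'll look at the tray from close up.

jog_arm(series=[[[-25, -10, -2, 0, 0, 0, 60], [-25, -10, -2, 0, 0, 0, 60], [-25, -10, -2, 0, 0, 0, 60], [-25, -10, -2, 0, 0, 0, 60], [-25, -10, -2, 0, 0, 0, 60], [-25, -10, -2, 0, 0, 0, 60], [-25, -10, -2, 0, 0, 0, 60], [-25, -10, -2, 0, 0, 0, 60], [-25, -10, -2, 0, 0, 0, 60], [-25, -10, -2, 0, 0, 0, 60]]])

```text
time_s: 3.2
eef_pos: [0.4998, -0.2981, 0.1711]
eef_rot: [-0.0, 0.716, 0.698, -0.0]
wrist_force: [0.3, 0.5, 0.2]
opening: 0.705
grasp_force: 0.0
```

```bash
python3 look.py w2; python3 - <<'E'
from h import *
c=load("w2.npz");P=cloud(c);z=P[...,2]
m=((z>.074)&(z<.09)&(c["z_map"]>0)).astype(np.uint8)
n,l,st,ce=cv2.connectedComponentsWithStats(m)
for i in range(1,n):
    if st[i,4]>40:
        v,u=np.where(l==i);p=plane(c,u,v,.082)[:,:2]
        (cx,s,a)=cv2.minAreaRect((p*1000).astype(np.float32))
        print(ce[i].round(1),st[i],p.mean(0).round(4),np.round(cx,1),np.round(s,1),round(a,1))
# post in w1
c=load("w1.npz");P=cloud(c);v,u=np.where((P[...,2]>.07)&(P[...,2]<.085)&(np.arange(384)[:,None]<130)&(np.arange(512)<300));p=plane(c,u,v,.077)
print("post",len(u),u.min(),u.max(),v.min(),v.max(),p.mean(0).round(4),p.min(0).round(4),p.max(0).round(4))
E
```

```text
t 3.25 tcp [ 0.4986 -0.302   0.1716] zax [-0.001 -0.002 -1.   ] heading 1.543 F [-0.6 -1.7  0.4] op 0.703 grip 0.0
[219.4  61.5] [200  49  39  26 886] [ 0.4727 -0.1867] [ 472.7 -187. ] [28.6 17.5] 0.8
[255.1 131.8] [238 120  35  24 436] [ 0.4988 -0.2409] [ 498.6 -240.8] [27.8 10.9] 20.2
[271.  199.3] [255 190  33  19 503] [ 0.5114 -0.3007] [ 511.4 -300.7] [27.9 15.7] 5.0
[125.5 241.4] [111 228  29  27 371] [ 0.3724 -0.3399] [ 372.5 -339.9] [30.6 12.8] 40.0
[372.3 276.1] [359 266  27  23 290] [ 0.612  -0.3849] [ 611.2 -385.2] [23.7 16. ] 39.7
[283.8 294.9] [272 283  25  25 333] [ 0.5236 -0.4048] [ 523.6 -404.8] [29.8 14.9] 54.9
post 365 252 270 95 114 [0.6115 0.0273 0.077 ] [0.6046 0.0204 0.077 ] [0.6184 0.0344 0.077 ]
```

View pics/w2.png

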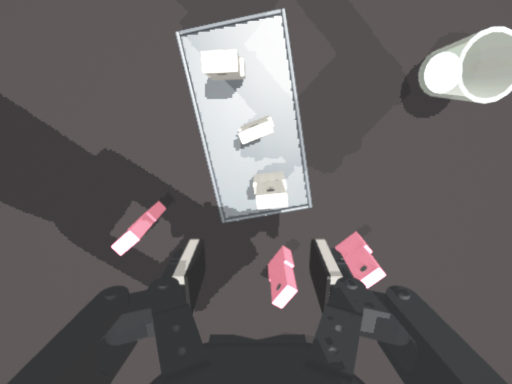

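The wrist view shows, top to bottom, thick (222,65), thin (256,131) and mid (271,190) on the tray, with pink look-alikes outside it. The thin spacer is at (0.4986, -0.2408), turned +20°, and its top measures 28 × 11 mm, which matches. I'll pick it up.

jog_arm(series=[[[20.4, -0.5, 0, 0, 0, 0, 60], [20.4, -0.5, 0, 0, 0, 0, 60], [20.4, -0.5, 0, 0, 0, 0, 60], [0, 0, 0, 0, 0, -0.126, 60], [0, 0, 0, 0, 0, -0.126, 60], [0, 0, 0, 0, 0, -0.126, 60], [0, 0, 20, 0, 0, 0, 60], [0, 0, 20, 0, 0, 0, 60], [0, 0, 20, 0, 0, 0, 60], [0, 0, 0, 0, 0, 0, 60]]])

```text
time_s: 4.25
eef_pos: [0.4989, -0.2327, 0.1085]
eef_rot: [-0.003, 0.571, 0.821, 0.0]
wrist_force: [-0.3, 0.7, -0.3]
opening: 0.703
grasp_force: 0.0
```

```bash
python3 look.py w3; python3 - <<'E'
from h import *
c=load("w3.npz");P=cloud(c);z=P[...,2]
m=((z>.074)&(z<.09)&(c["z_map"]>0)).astype(np.uint8)
n,l,st,ce=cv2.connectedComponentsWithStats(m)
for i in range(1,n):
    if st[i,4]>40:
        v,u=np.where(l==i);p=plane(c,u,v,.082)[:,:2]
        (cx,s,a)=cv2.minAreaRect((p*1000).astype(np.float32))
        print(ce[i].round(1),st[i],np.round(cx,1),np.round(s,1),round(a,1))
E
```

```text
t 4.3 tcp [ 0.4999 -0.2336  0.1102] zax [-0.003  0.002 -1.   ] heading 1.925 F [0.7 0.2 0.4] op 0.703 grip 0.0
[244.  149.6] [ 220  131   50   39 1219] [ 472.  -185.8] [27.9 17.1] 0.9
[254.  236.5] [234 227  41  19 726] [ 498.1 -239.4] [27.7 13.7] 20.4
[ 54.2 291.8] [ 35 280  40  24 587] [ 372.5 -337.2] [32.  14.6] 39.1
[243.  307.2] [224 293  38  29 741] [ 511.2 -298.6] [28.  19.9] 4.8
```

jog_arm(series=[[[-6, -3.3, 0, 0, 0, 0, 60], [0, 0, 10, 0, 0, 0, 60], [0, 0, 15, 0, 0, 0, 60], [0, 0, 15, 0, 0, 0, 60], [0, 0, 12, 0, 0, 0, 60], [0, 0, 10, 0, 0, 0, 60], [0, 0, 0, 0, 0, 0, 60], [0, 0, 0, 0, 0, 0, 40], [0, 0, 0, 0, 0, 0, 20], [0, 0, 0, 0, 0, 0, 20]]])

```text
time_s: 5.3
eef_pos: [0.5001, -0.2434, 0.0501]
eef_rot: [0.001, 0.572, 0.82, -0.0]
wrist_force: [0.6, 0.6, 0.1]
opening: 0.318
grasp_force: 59.1
```

jog_arm(series=[[[0, 0, 0, 0, 0, 0, 15], [0, 0, 0, 0, 0, 0, 15], [0, 0, 0, 0, 0, 0, 15], [0, 0, -4, 0, 0, 0, 15], [0, 0, -10, 0, 0, 0, 15], [0, 0, -20, 0, 0, 0, 15], [0, 0, -20, 0, 0, 0, 15], [0, 0, -20, 0, 0, 0, 15], [0, 0, -10, 0, 0, 0, 15], [0, 0, 0, 0, 0, 0, 15]]])

```text
time_s: 6.3
eef_pos: [0.5004, -0.2436, 0.1351]
eef_rot: [0.002, 0.572, 0.82, -0.0]
wrist_force: [-0.3, 0.4, -1.3]
opening: 0.315
grasp_force: 59.1
```

```bash
python3 look.py w4; python3 -c "
from h import *
from bench import ctrl
o=ctrl.get_obs();T=rot(o['eef_rot']);e=o['eef_pos']
t=np.array([.6118,.0495,e[2]]);rows(T,(t-e)*1e3,10,1.509-np.arctan2(T[1,0],T[0,0]),.07)"
```

```text
t 6.35 tcp [ 0.4997 -0.2432  0.1337] zax [ 0.001 -0.001 -1.   ] heading 1.923 F [-0.3 -0.2 -1.6] op 0.314 grip 59.1
[23.6, 20.6, -0.0] 0.07
[25.0, 18.9, -0.0] 0.07
[26.3, 17.1, -0.0] 0.07
[27.4, 15.2, -0.0] 0.07
[28.4, 13.3, -0.0] 0.07
[29.2, 11.3, -0.0] 0.064
[29.9, 9.4, -0.0] -0.0
[29.9, 9.4, -0.0] -0.0
[29.9, 9.4, -0.0] -0.0
[29.9, 9.4, -0.0] -0.0
```

View pics/w4.png

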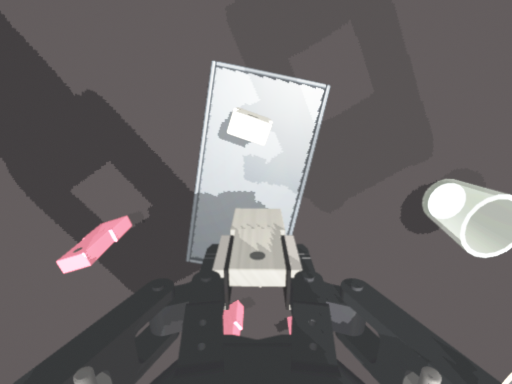

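The view shows the thin spacer held upright between the fingers at about (258,245), with the tray and the thick spacer (250,128) behind it. Now I'll carry it to above the gap.

jog_arm(series=[[[22.8, 20.6, -2, 0, 0, 0.07, 15], [24.2, 18.9, -2, 0, 0, 0.07, 15], [25.5, 17.1, -2, 0, 0, 0.07, 15], [26.6, 15.2, -2, 0, 0, 0.07, 15], [27.6, 13.3, -2, 0, 0, 0.07, 15], [28.4, 11.3, 0, 0, 0, 0.064, 15], [29.1, 9.4, 0, 0, 0, 0, 15], [29.1, 9.4, 0, 0, 0, 0, 15], [29.1, 9.4, 0, 0, 0, 0, 15], [29.1, 9.4, 0, 0, 0, 0, 15]]])

```text
time_s: 7.35
eef_pos: [0.6116, 0.0431, 0.1414]
eef_rot: [-0.001, 0.729, 0.685, -0.001]
wrist_force: [0.5, -0.8, -1.1]
opening: 0.314
grasp_force: 59.2
```

```bash
python3 look.py w5
```

```text
t 7.4 tcp [0.6127 0.0473 0.1417] zax [-0.001  0.003 -1.   ] heading 1.511 F [-0.7  2.2 -0.8] op 0.319 grip 59.3
```

View pics/w5.png

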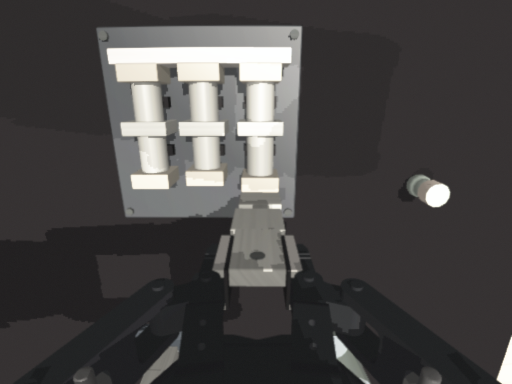

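The view shows the held spacer at about (258,235), in line with the front-lane cartridge at column 260. I'll lower it to just above block-top height and let it settle.

jog_arm(series=[[[0, 0, 0, 0, 0, 0, 15], [0, 0, 8, 0, 0, 0, 15], [0, 0, 10, 0, 0, 0, 15], [0, 0, 10, 0, 0, 0, 15], [0, 0, 8, 0, 0, 0, 15], [0, 0, 4, 0, 0, 0, 15], [0, 0, 2, 0, 0, 0, 15], [0, 0, 0, 0, 0, 0, 15], [0, 0, 0, 0, 0, 0, 15], [0, 0, 0, 0, 0, 0, 15]]])

```text
time_s: 8.4
eef_pos: [0.6127, 0.0418, 0.1019]
eef_rot: [0.0, 0.729, 0.685, 0.0]
wrist_force: [-0.2, -0.7, -1.4]
opening: 0.316
grasp_force: 59.3
```

```bash
python3 look.py w6; python3 look.py w6b
```

```text
t 8.45 tcp [0.6127 0.0418 0.1018] zax [ 0.001 -0.    -1.   ] heading 1.509 F [ 0.1  0.3 -0.8] op 0.317 grip 59.3
t 8.5 tcp [0.6126 0.0418 0.1017] zax [ 0.001 -0.    -1.   ] heading 1.509 F [-1.2  0.1 -1.1] op 0.319 grip 59.3
```

jog_arm(series=[[[-1, 0, 0.5, 0, 0, 0, 15], [-1, 0, 0.5, 0, 0, 0, 15], [-1, 0, 0.5, 0, 0, 0, 15], [-1, 0, 0.5, 0, 0, 0, 15], [-0.5, 0, 0, 0, 0, 0, 15], [-0.5, 0, 0, 0, 0, 0, 15], [-0.5, 0, 0, 0, 0, 0, 15], [0, 0, 0, 0, 0, 0, 15], [0, 0, 0, 0, 0, 0, 15], [0, 0, 0, 0, 0, 0, 15]]])

```text
time_s: 9.5
eef_pos: [0.6119, 0.0368, 0.0992]
eef_rot: [-0.0, 0.729, 0.685, 0.0]
wrist_force: [1.0, 4.5, -2.5]
opening: 0.316
grasp_force: 59.2
```

jog_arm(series=[[[-0.3, 0, 0, 0, 0, 0, 15], [0, 0, 0, 0, 0, 0, 15], [-0.3, 0, 0, 0, 0, 0, 15], [0, 0, 0, 0, 0, 0, 15], [-0.3, 0, 0, 0, 0, 0, 15], [0, 0, 0, 0, 0, 0, 15], [-0.3, 0, 0, 0, 0, 0, 15], [0, 0, 0, 0, 0, 0, 15], [0, 0, 0, 0, 0, 0, 15], [0, 0, 0, 0, 0, 0, 15]]])

```text
time_s: 10.5
eef_pos: [0.6119, 0.0366, 0.0992]
eef_rot: [-0.001, 0.729, 0.685, 0.001]
wrist_force: [1.0, 8.8, -3.1]
opening: 0.314
grasp_force: 59.2
```

jog_arm(series=[[[0.7, 0, 0, 0, 0, 0, 15], [0, 0, 1, 0, 0, 0, 15], [0, 0, 1, 0, 0, 0, 15], [0, 0, 1, 0, 0, 0, 15], [0, 0, 1, 0, 0, 0, 15], [0, 0, 1, 0, 0, 0, 15], [0, 0, 1, 0, 0, 0, 15], [0, 0, 1, 0, 0, 0, 15], [0, 0, 1, 0, 0, 0, 15], [0, 0, 1, 0, 0, 0, 15]]])

```text
time_s: 11.5
eef_pos: [0.6129, 0.0368, 0.0915]
eef_rot: [0.0, 0.729, 0.685, 0.001]
wrist_force: [1.0, 6.9, 3.3]
opening: 0.315
grasp_force: 59.7
```

jog_arm(series=[[[0.3, 0, 0, 0, 0, 0, 15], [0, 0, 0.5, 0, 0, 0, 15], [0, 0, 0.5, 0, 0, 0, 15], [0, 0, 0.5, 0, 0, 0, 15], [0, 0, 0.5, 0, 0, 0, 15], [0, 0, 0.5, 0, 0, 0, 15], [0, 0, 0.5, 0, 0, 0, 15], [0, 0, 0, 0, 0, 0, 15], [0, 0, 0, 0, 0, 0, 15], [0, 0, 0, 0, 0, 0, 15]]])

```text
time_s: 12.5
eef_pos: [0.6128, 0.0369, 0.0883]
eef_rot: [0.0, 0.729, 0.685, 0.001]
wrist_force: [0.2, 6.6, 1.6]
opening: 0.317
grasp_force: 59.7
```

jog_arm(series=[[[0.4, 0, 0.5, 0, 0, 0, 15], [0, 0, 1, 0, 0, 0, 15], [0, 0, 1, 0, 0, 0, 15], [0, 0, 1, 0, 0, 0, 15], [0, 0, 1, 0, 0, 0, 15], [0, 0, 1, 0, 0, 0, 15], [0, 0, 1, 0, 0, 0, 15], [0, 0, 1, 0, 0, 0, 15], [0, 0, 0, 0, 0, 0, 15], [0, 0, 0, 0, 0, 0, 15]]])

```text
time_s: 13.5
eef_pos: [0.6128, 0.037, 0.0807]
eef_rot: [0.0, 0.729, 0.685, 0.001]
wrist_force: [0.6, 5.2, 0.8]
opening: 0.317
grasp_force: 59.7
```

jog_arm(series=[[[0.3, 0, 2, 0, 0, 0, 15], [0, 0, 2, 0, 0, 0, 15], [0, 0, 2, 0, 0, 0, 15], [0, 0, 2, 0, 0, 0, 15], [0, 0, 2, 0, 0, 0, 15], [0, 0, 2, 0, 0, 0, 15], [0, 0, 2, 0, 0, 0, 15], [0, 0, 2, 0, 0, 0, 15], [0, 0, 2, 0, 0, 0, 15], [0, 0, 0, 0, 0, 0, 15]]])

```text
time_s: 14.5
eef_pos: [0.6125, 0.0372, 0.062]
eef_rot: [0.0, 0.729, 0.685, 0.001]
wrist_force: [1.1, 5.4, -0.3]
opening: 0.317
grasp_force: 59.6
```

jog_arm(series=[[[0, 0, 0.7, 0, 0, 0, 15], [0, 0, 0.7, 0, 0, 0, 15], [0, 0, 0.7, 0, 0, 0, 15], [0, 0, 0.7, 0, 0, 0, 15], [0, 0, 0.7, 0, 0, 0, 15], [0, 0, 0.7, 0, 0, 0, 15], [0, 0, 0.7, 0, 0, 0, 15], [0, 0, 0.7, 0, 0, 0, 15], [0, 0, 0, 0, 0, 0, 15], [0, 0, 0, 0, 0, 0, 15]]])

```text
time_s: 15.5
eef_pos: [0.6126, 0.0372, 0.0567]
eef_rot: [0.0, 0.729, 0.685, 0.001]
wrist_force: [1.4, 6.3, 1.4]
opening: 0.317
grasp_force: 59.6
```

jog_arm(series=[[[0, 0, 0.5, 0, 0, 0, 15], [0, 0, 0.5, 0, 0, 0, 15], [0, 0, 0.5, 0, 0, 0, 15], [0, 0, 0.5, 0, 0, 0, 15], [0, 0, 0, 0, 0, 0, 15], [0, 0, 0, 0, 0, 0, 15], [0, 0, 0, 0, 0, 0, 15], [0, 0, 0, 0, 0, 0, 15], [0, 0, 0, 0, 0, 0, 15], [0, 0, 0, 0, 0, 0, 15]]])

```text
time_s: 16.5
eef_pos: [0.6127, 0.0372, 0.056]
eef_rot: [0.0, 0.729, 0.685, 0.001]
wrist_force: [-3.5, 6.0, 11.1]
opening: 0.315
grasp_force: 60.7
```

The floor is reached (Fz jumped to 11 N). Next is a play test: lift 1.5 mm, then ease towards +y.

jog_arm(series=[[[0, 0, -1.5, 0, 0, 0, 15], [0.5, 0, 0, 0, 0, 0, 15], [0.5, 0, 0, 0, 0, 0, 15], [0.5, 0, 0, 0, 0, 0, 15], [0.5, 0, 0, 0, 0, 0, 15], [0.5, 0, 0, 0, 0, 0, 15], [0.5, 0, 0, 0, 0, 0, 15], [0, 0, 0, 0, 0, 0, 15], [0, 0, 0, 0, 0, 0, 15], [0, 0, 0, 0, 0, 0, 15]]])

```text
time_s: 17.5
eef_pos: [0.6126, 0.0387, 0.0561]
eef_rot: [0.001, 0.729, 0.685, -0.0]
wrist_force: [-0.1, -5.4, 4.1]
opening: 0.316
grasp_force: 60.1
```

jog_arm(series=[[[0.3, 0, 0, 0, 0, 0, 15], [0, 0, 0, 0, 0, 0, 15], [0.3, 0, 0, 0, 0, 0, 15], [0, 0, 0, 0, 0, 0, 15], [0.3, 0, 0, 0, 0, 0, 15], [0, 0, 0, 0, 0, 0, 15], [0, 0, 0, 0, 0, 0, 15], [0, 0, 0, 0, 0, 0, 15], [0, 0, 0, 0, 0, 0, 15], [0, 0, 0, 0, 0, 0, 15]]])

```text
time_s: 18.5
eef_pos: [0.6126, 0.0388, 0.0561]
eef_rot: [0.001, 0.729, 0.685, -0.001]
wrist_force: [-0.4, -7.9, 4.1]
opening: 0.316
grasp_force: 60.2
```

The play is about 1.5 mm between stop and block (≈1.3 mm expected, not 4.3), so thin is the snug one. I'll centre it, seat it and release.

jog_arm(series=[[[-1, 0, 0, 0, 0, 0, 15], [-1, 0, 0.5, 0, 0, 0, 15], [-0.3, 0, 0.3, 0, 0, 0, 15], [0, 0, 0, 0, 0, 0, 15], [0, 0, 0, 0, 0, 0, 28], [0, 0, 0, 0, 0, 0, 30], [0, 0, 0, 0, 0, 0, 35], [0, 0, 0, 0, 0, 0, 42], [0, 0, 0, 0, 0, 0, 42], [0, 0, 0, 0, 0, 0, 42]]])

```text
time_s: 19.5
eef_pos: [0.6119, 0.0385, 0.0546]
eef_rot: [-0.0, 0.729, 0.685, -0.0]
wrist_force: [1.0, 0.3, -0.6]
opening: 0.49
grasp_force: 0.0
```

jog_arm(series=[[[0, 0, -3, 0, 0, 0, 42], [0, 0, -8, 0, 0, 0, 42], [0, 0, -15, 0, 0, 0, 42], [0, 0, -20, 0, 0, 0, 42], [-5, 0, -20, 0, 0, 0, 42], [-15, 0, -20, 0, 0, 0, 42], [-20, 0, -5, 0, 0, 0, 42], [-20, 0, 0, 0, 0, 0, 42], [-10, 0, 0, 0, 0, 0, 42], [0, 0, 0, 0, 0, 0, 42]]])

```text
time_s: 20.5
eef_pos: [0.608, -0.0327, 0.1468]
eef_rot: [0.0, 0.729, 0.684, 0.0]
wrist_force: [0.5, -0.3, -0.9]
opening: 0.488
grasp_force: 0.0
```

```bash
python3 look.py w7; python3 - <<'E'
from h import *
from bench import ctrl
c=load("w7.npz");P=cloud(c);v,u=np.where((P[...,2]>.08)&(P[...,2]<.10)&(np.arange(384)[:,None]<160))
for k in(.05,.08):
    pass
p=plane(c,u,v,.088)*1e3;print("tab top",len(u),u.mean(),v.mean(),p.mean(0).round(1),[np.round(x,1) for x in cv2.minAreaRect(p[:,:2].astype(np.float32))],"z med",np.median(P[v,u,2]).round(4),P[v,u,2].max().round(4))
g=cv2.resize(c["frame"][20:220,150:400],None,fx=3,fy=3,interpolation=cv2.INTER_CUBIC);cv2.imwrite("pics/fin.png",g)
E
```

```text
t 20.55 tcp [ 0.6079 -0.0317  0.1464] zax [ 0.  0. -1.] heading 1.508 F [0.4 0.1 0.2] op 0.492 grip 0.0
tab top 588 257.27721088435374 112.9812925170068 [612.1  40.5  88. ] [array([612.2,  40.5]), array([ 9.6, 27.6]), np.float64(86.4)] z med 0.0884 0.091
```

View pics/fin.png

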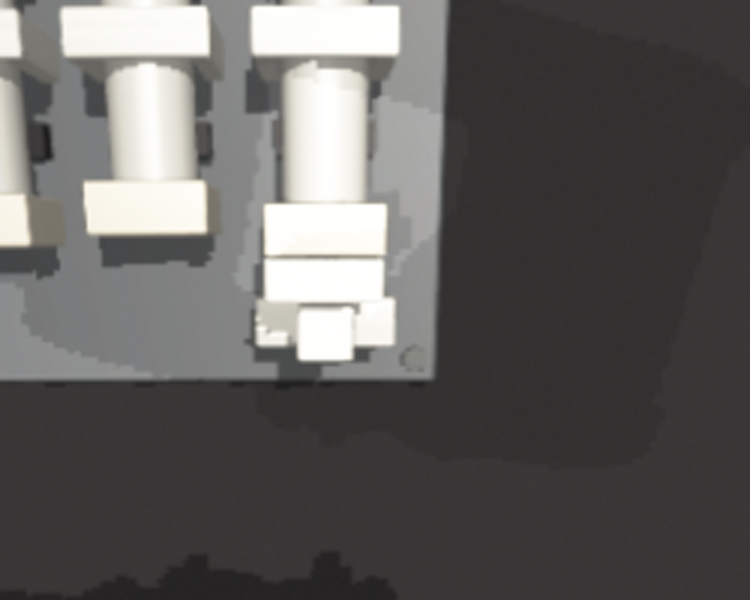

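The view shows the thin spacer's top at (325,278), square between the end block (325,230) and the stop/post (325,330). Its top is at z = 0.088 (10 + 78 mm), so it stands fully down, at (0.612, 0.0405) and in line. The mid and thick spacers were never touched.

```bash
python3 -c "
from bench import ctrl
print(ctrl.hand_in())"
```

```text
the job is handed in; nothing more can be done
None
```

I left the thin spacer standing upright in the front-lane gap, square, in line and fully down on the cradle floor, and handed the job in (the hand-in returned no verdict). It slid in without force and had about 1.5 mm play, and the camera measured the gap at about 11.1 mm; on that basis I did not trial the mid and thick spacers, which were never moved from their tray.

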